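Load, clamp and zero a weld fixture

ROBOT

A 7-joint arm with a two-finger parallel gripper is mounted at the origin on the work surface. World frame = base frame: x ahead of the robot, y to its left, z up, the work surface at z = 0. Lengths are in m, angles in rad, forces in N, time in s.
With the tool pointing down it reaches from about 0.35 to 0.775 m from the base axis. Payload 3.1 kg.
Tool frame: the origin (TCP) lies midway between the tips of the shut fingers; the grasp point (between the pads) lies 19 mm behind it; z points along the fingers, y is the line along which they close (so a half turn about z gives the same grasp; the last joint's range is limited). The gripper opens to 85 mm and grips with 20 to 120 N. Pads are 22 mm wide; open, the fingers measure 114 mm over their backs; the gripper's body (76 mm by 85 mm) begins 54 mm behind the grasp point. The pads swing forward as they close: fully open they stand 13 mm farther back than shut.
Start: joints at [1.165, 0.311, 0.014, 1.512, -0.004, 1.319, -0.027], TCP at [0.196, -0.514, 0.231] pointing down, gripper open.
Joint ranges: [-2.7, 2.7], [-0.3, 1.91], [-1.27, 1.3], [0.12, 2.57], [-1.44, 4.58], [0.2, 2.03], [-3.05, 3.05]. Speed limits (rad/s): [2.79, 2.79, 3.14, 3.14, 3.14, 3.14, 3.14].

INTERFACE

Orientations are given as a unit quaternion [w, x, y, z].
In Python, from station import * gives the robot as it stands. Calls block until the motion is done:
- reach(position, orientation): joint-space move of the TCP to a pose.
- move_linear(position, orientation=None, velocity=0.15, until_force=None): straight line of the TCP; orientation=None keeps the orientation; velocity is the mean speed in m/s. With until_force (N) it stops when the force on the tool has changed by that much, and returns True; else False.
- move_j(angles): joint-space move.
- open_gripper() and grab(): open the fingers fully, or close them until they stop; the grip force is fixed at half the most.
- hold(seconds).
- ik(position, orientation): joint angles nearest the present ones, or None.
- get_image(name): name is "scene" or "top" or "wrist"; returns (picture, depth): 384x512x3 uint8, red, green, blue; 384x512 float32, m along the optical axis (not along the pixel's ray), 0 where there is no reading.
- calibration(name): a dict with "mtx" (3x3 intrinsics, pixels), "rvec" (rotation vector, rad) and "tvec" (3), from world to camera coordinates, as OpenCV has them; the wrist camera has in their place "mount" (4x4, takes a point from camera to tool coordinates, whose origin is the TCP and whose axes are the flange's). Camera axes: x right, y down, z forward; pixel columns grow to the right and rows downward; lengths in m; the calibration is good to about 2 mm. The wrist camera is an equidistant fisheye: a pixel r from the principal point sees the ray r / f radians off the axis. A picture is of the moment at which its call begins: read the wrist's pose just before it. calibration takes no time and is no camera call.
A pose or a line that the arm cannot do raises IKError and nothing moves.
- close_job(): hands the job in; it is judged then, once.
Readings, each from a call of its own:
- get_clock(): time.
- get_joint_pos(): joint angles.
- get_dq(): joint speeds.
- get_joint_torque(): joint torques, N m.
- get_tool_pos(): TCP position.
- get_ee_rot(): TCP orientation.
- get_contact_force(): force on the tool from outside, world axes, zero at the start.
- get_torque(): the same for the moment, N m.
- get_width(): opening from 0.0 (shut) to 1.0 (fully open).
- get_grip_force(): force on a finger pad.
Only numpy, scipy, OpenCV 4.12 (cv2) and the standard library are available. Lean on these libraries where they do the work, as an engineer would, in place of code of your own. Each camera call takes 0.05 s, during which the arm holds its last target. There are 200 camera calls.

TASK

Get the weld fixture ready: first draw its clamp bar all the way back by the handle, then lay both copper bars that are on it in the blue tray and set every square post foot lying on the bench flat and square into a pocket of its own. Then push the clamp bar until it stops, with all the feet hard against the end wall, and after that turn the gauge's bezel until its black zero mark stands at the tip of the pointer. If a part is knocked out of place put it right, and leave the other things on the bench alone.

Things in the scene. Friction and masses are not known exactly. Their poses are not given: they have to be found in the camera images.
- fixture: dark steel weld fixture, fixed, 310 x 270 mm. x: from clamp to end wall, y: across the pockets; origin on the bench. Three pockets 73 mm apart along y, each 64 mm wide, floor at z 12 mm, between ribs 9 mm wide, top at z 22 mm (x -45 to 30 mm); closed by an end wall at x 30 to 42 mm, top at z 26 mm; open towards the clamp. Gauge box 76 x 76 mm centred at x 92, y 85
- pocket0 (a point): on the floor of pocket 0 (at -y), where the origin of a foot lies when it is fully home (plate edge on the end wall, its 80 mm side along the fixture's x); axes as the fixture's
- pocket1 (a point): on the floor of pocket 1 (middle), where the origin of a foot lies when it is fully home (plate edge on the end wall, its 80 mm side along the fixture's x); axes as the fixture's
- pocket2 (a point): on the floor of pocket 2 (at +y), where the origin of a foot lies when it is fully home (plate edge on the end wall, its 80 mm side along the fixture's x); axes as the fixture's
- footA: a post foot: plain aluminium base plate 80 (its x) x 60 (its y) x 10 mm with an upright square tube, 36 x 36 mm, 42 mm tall, on its middle (52 mm in all, about 0.2 kg); the same after a half turn. Origin: centre of the plate's underside. One of two or three present; None from the start if absent.
- footB: a post foot: plain aluminium base plate 80 (its x) x 60 (its y) x 10 mm with an upright square tube, 36 x 36 mm, 42 mm tall, on its middle (52 mm in all, about 0.2 kg); the same after a half turn. Origin: centre of the plate's underside. One of two or three present; None from the start if absent.
- footC: a post foot: plain aluminium base plate 80 (its x) x 60 (its y) x 10 mm with an upright square tube, 36 x 36 mm, 42 mm tall, on its middle (52 mm in all, about 0.2 kg); the same after a half turn. Origin: centre of the plate's underside. One of two or three present; None from the start if absent.
- barA: copper backing bar 30 (its x) x 120 (its y) x 20 mm, 0.45 kg, lying at first across the ribs of the fixture; origin: centre of its underside
- barB: the same kind of copper bar, lying at first on the fixture's base behind the end wall, beside the gauge; origin: centre of its underside
- tray: blue open tray, fixed, 180 (its x) x 150 (its y) x 45 mm outside, walls 4 mm, floor 5 mm; origin: centre of its underside
- clamp (a joint): travel of the clamp bar along the fixture's +x in m, 0 (open) to 0.05; stays where it is left (about 2 N to move). Where it meets the feet differs from start to start
- clamp_face (a point): middle of the front face of the aluminium clamp bar (214 mm wide along y, 10 mm high), which pushes on the edges of the foot plates
- clamp_handle (a point): centre of the top of the clamp bar's black upright handle plate: 12 mm thick along the fixture's x, 60 mm along y, its lower edge 52 mm below this point and the bar's back there; 35 mm behind clamp_face. Can be pinched from above
- bezel (a joint): angle of the steel bezel ring, rad, clockwise from above positive, -3.1 to 3.1. Ring 60 mm in outer diameter, 22 mm high, top 64 mm above the bench, on the gauge housing (top 42 mm), to be gripped from above across its outside, at any angle. Light friction; stays where it is left
- pointer (a joint): angle of the gauge's black pointer inside the ring, same sense and same zero as bezel; driven by the clamp bar (40 rad per m). Zero mark and pointer line up when the two joint values are equal
- zero_mark (a point): the black mark on top of the bezel ring, 26 mm from the dial's axis; its x axis points outwards from the axis
- pointer_tip (a point): 26 mm from the dial's axis in the direction the pointer points, at the height of the ring's top; its x axis points outwards
- round_foot: not part of the job: steel disc 80 mm in diameter, 10 mm thick, with an upright round tube 38 mm in diameter, 52 mm high in all
- tube: bystander: upright steel tube, 64 mm in diameter, 85 mm high
- flange_ring: bystander: flat steel ring, 100 mm in diameter, 14 mm high
- spray_can: bystander: green can, 60 mm in diameter, 120 mm high
- wrench: bystander: wrench, 190 mm long
- hammer: bystander: hammer, 260 mm long
- round_bar: bystander: round steel bar lying down, 48 mm in diameter, 110 mm long
Mind the look-alikes: they are no part of the job. What is shaped like the footC but pink is not meant.

How it is judged:
On the way, in this order (a step that is already met when the one before it is completed fails the run):
1. the clamp bar is drawn all the way back (value of joint clamp below 0.008 m), for 0.2 s.
2. both copper bars lie in the tray and every post foot present lies flat and square in a pocket (x of barA in the frame of tray between -0.08 and 0.08 m and y of barA in the frame of tray between -0.065 and 0.065 m and z of each of barA, barB in the frame of tray below 0.03 m and x of barB in the frame of tray between -0.08 and 0.08 m and y of barB in the frame of tray between -0.065 and 0.065 m and ((distance between footA and pocket0 below 0.025 m and z of footA in the frame of pocket0 below 0.0025 m) or (distance between footA and pocket1 below 0.025 m and z of footA in the frame of pocket1 below 0.0025 m) or (distance between footA and pocket2 below 0.025 m and z of footA in the frame of pocket2 below 0.0025 m)) and angle between the x axis of each of footA, footB, footC and the x axis of fixture, either way round below 0.06 rad and angle between each of footA, footB, footC's own z axis and vertical below 0.05 rad and ((distance between footB and pocket0 below 0.025 m and z of footB in the frame of pocket0 below 0.0025 m) or (distance between footB and pocket1 below 0.025 m and z of footB in the frame of pocket1 below 0.0025 m) or (distance between footB and pocket2 below 0.025 m and z of footB in the frame of pocket2 below 0.0025 m)) and ((distance between footC and pocket0 below 0.025 m and z of footC in the frame of pocket0 below 0.0025 m) or (distance between footC and pocket1 below 0.025 m and z of footC in the frame of pocket1 below 0.0025 m) or (distance between footC and pocket2 below 0.025 m and z of footC in the frame of pocket2 below 0.0025 m))), for 0.2 s.
3. the clamp bar has pushed every foot home against the end wall (x of clamp_face in the frame of fixture above -0.053 m and ((distance between footA and pocket0 below 0.004 m and z of footA in the frame of pocket0 below 0.0025 m) or (distance between footA and pocket1 below 0.004 m and z of footA in the frame of pocket1 below 0.0025 m) or (distance between footA and pocket2 below 0.004 m and z of footA in the frame of pocket2 below 0.0025 m)) and angle between the x axis of each of footA, footB, footC and the x axis of fixture, either way round below 0.06 rad and angle between each of footA, footB, footC's own z axis and vertical below 0.05 rad and ((distance between footB and pocket0 below 0.004 m and z of footB in the frame of pocket0 below 0.0025 m) or (distance between footB and pocket1 below 0.004 m and z of footB in the frame of pocket1 below 0.0025 m) or (distance between footB and pocket2 below 0.004 m and z of footB in the frame of pocket2 below 0.0025 m)) and ((distance between footC and pocket0 below 0.004 m and z of footC in the frame of pocket0 below 0.0025 m) or (distance between footC and pocket1 below 0.004 m and z of footC in the frame of pocket1 below 0.0025 m) or (distance between footC and pocket2 below 0.004 m and z of footC in the frame of pocket2 below 0.0025 m))), for 0.2 s.
4. the bezel's zero mark stands at the pointer (angle between the x axis of zero_mark and the x axis of pointer_tip, either way round below 0.1 rad and horizontal distance between zero_mark and pointer_tip below 0.01 m), for 0.2 s.
At the end, for the whole second after the job is handed in: Both copper bars lying in the tray; each post foot present flat (2.5 mm), square (0.06 rad) and home (origin within 4 mm of a pocket point); the clamp bar up against them (face within about 3 mm of the plates); bezel zero mark within 0.10 rad of the pointer; everything at rest and released (all of step 3 and all of step 4 and x of barA in the frame of tray between -0.08 and 0.08 m and y of barA in the frame of tray between -0.065 and 0.065 m and z of each of barA, barB in the frame of tray below 0.03 m and x of barB in the frame of tray between -0.08 and 0.08 m and y of barB in the frame of tray between -0.065 and 0.065 m and velocity of joint bezel below 0.05 rad/s and linear speed of each of footA, footB, footC, barA, barB below 0.03 m/s); the robot touches nothing.
It fails at once if a bystander is pushed more than 60 mm away (distance of any of tube, flange_ring, spray_can, wrench, hammer, round_bar, round_foot from where it was at the start of the episode above 0.06 m).
It fails at once if the can, tube or round foot is knocked over (angle between any of spray_can, tube, round_foot's own z axis and vertical above 0.6 rad).
Of footA, footB, footC only 2 to 3 are there at a start; the rules pass over those that are not, and their reading is None.
At some moment in a run one of footA, footB, footC may be knocked a few centimetres aside while the robot is not near it.
Once in a run the grip may slacken for a moment while it holds something.
It also fails if it takes over 210 s, if anything falls off the work surface, if the arm or the gripper's body presses on something with over 40 N, if the wrist force passes 120 N, or if a joint passes its speed limit or range.

## Working session

There is one attempt and no reset: what is moved stays moved. The work goes in short steps, each a Python script; the robot and the scene stay as the last script left them, time stands still between calls to the robot, and variables do not carry over. Pictures are saved under pics/ and viewed, at most 14 in all, crops included, and the job is handed in when it is done.

```bash
ls; mkdir -p pics; python3 - <<'E'
from station import *
import cv2,numpy as np
for n in("scene","top","wrist"):
    im,d=get_image(n); cv2.imwrite(f"pics/{n}0.png",im[...,::-1]); np.savez(f"pics/{n}0.npz",im=im,d=d); print(n,calibration(n), (d>0).mean())
print(get_tool_pos(),get_ee_rot(),get_clock())
a=cv2.imread("pics/top0.png");cv2.imwrite("pics/top0b.png",cv2.resize(a,(800,600),interpolation=cv2.INTER_CUBIC))
E
```

```text
pics
scene {'mtx': array([[425.00976633,   0.        , 253.66962607],
       [  0.        , 425.00976633, 195.1693808 ],
       [  0.        ,   0.        ,   1.        ]]), 'rvec': array([ 1.1075432 ,  2.63601802, -0.727125  ]), 'tvec': array([ 0.31285026, -0.30560149,  1.86977229])} 0.996124267578125
top {'mtx': array([[442.81474445,   0.        , 253.92946151],
       [  0.        , 442.81474445, 184.02597938],
       [  0.        ,   0.        ,   1.        ]]), 'rvec': array([ 2.09879009, -2.12914243,  0.17717054]), 'tvec': array([0.07974712, 0.50132694, 1.24838146])} 0.9958750406901041
wrist {'mtx': array([[297.31863964,   0.        , 253.59252644],
       [  0.        , 297.31863964, 194.24523548],
       [  0.        ,   0.        ,   1.        ]]), 'mount': array([[-7.36761396e-05, -9.60963428e-01, -2.76675413e-01,
         7.07334831e-02],
       [ 9.99999364e-01, -3.82074458e-04,  1.06075016e-03,
        -6.47826611e-04],
       [-1.12505272e-03, -2.76675159e-01,  9.60962846e-01,
        -1.41135498e-01],
       [ 0.00000000e+00,  0.00000000e+00,  0.00000000e+00,
         1.00000000e+00]])} 0.9918212890625
[ 0.19553336 -0.51350708  0.23050354] [-8.39768560e-04  9.83491992e-01  1.80949592e-01 -2.03165402e-04] 0.15
```

View pics/top0b.png

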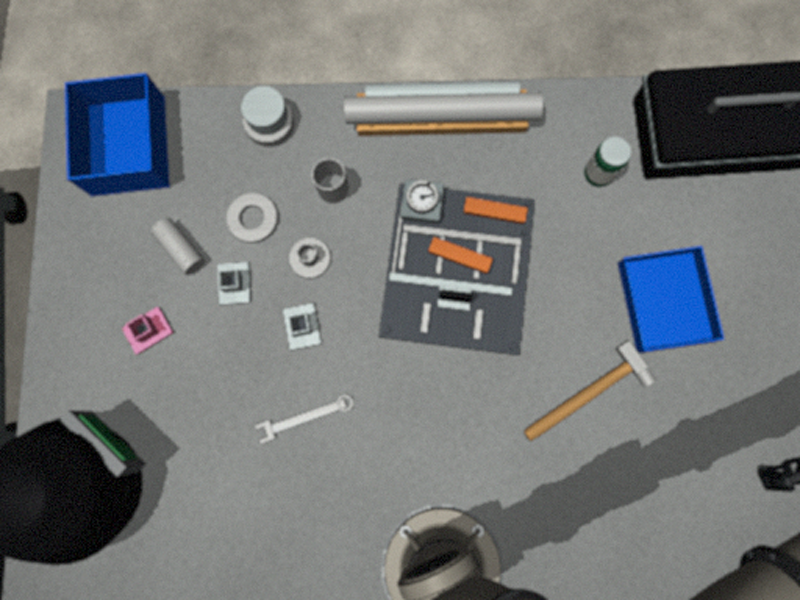

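View pics/scene0.png

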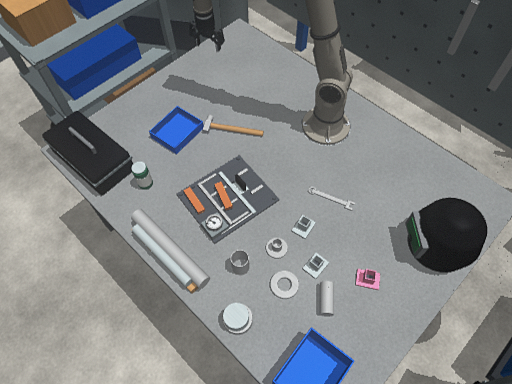

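The top view shows the fixture around (455,265) and the shallow blue tray at (672,300). Copper bars are at (496,209) and (460,253), and two aluminium feet at (234,283) and (301,325). The deep blue bin at (117,135) and the pink and round feet are decoys. Next I'll get coarse positions.

```bash
cat > h.py <<'E'
from station import *
import cv2,numpy as np
from scipy.spatial.transform import Rotation as R
def rot(q): return R.from_quat([q[1],q[2],q[3],q[0]]).as_matrix()
def quat(a):  # tool down, tool y (closing line) at world angle a (mod pi), x axis at a+90deg
    y=np.array([np.cos(a),np.sin(a),0]);z=np.array([0,0,-1.]);x=np.cross(y,z)
    q=R.from_matrix(np.c_[x,y,z]).as_quat();return [q[3],q[0],q[1],q[2]]
def cam_pose(n):
    c=calibration(n)
    if n=="wrist":
        T=np.eye(4);T[:3,:3]=rot(get_ee_rot());T[:3,3]=get_tool_pos();M=T@c["mount"];return c["mtx"],M[:3,:3],M[:3,3]
    Rm=cv2.Rodrigues(c["rvec"])[0];return c["mtx"],Rm.T,-Rm.T@c["tvec"]
def snap(n,name):
    K,Rc,t=cam_pose(n);im,d=get_image(n);cv2.imwrite(f"pics/{name}.png",im[...,::-1])
    np.savez(f"pics/{name}.npz",im=im,d=d,K=K,R=Rc,t=t,fish=n=="wrist");return View(name)
class View:
    def __init__(s,name):
        z=np.load(f"pics/{name}.npz");s.im,s.d,s.K,s.R,s.t,s.fish=[z[k] for k in("im","d","K","R","t","fish")]
        s.hsv=cv2.cvtColor(s.im,cv2.COLOR_RGB2HSV)
    def rays(s,uv):  # camera rays with z=1
        uv=np.asarray(uv,float).reshape(-1,2);p=(uv-[s.K[0,2],s.K[1,2]])/[s.K[0,0],s.K[1,1]]
        if s.fish:
            r=np.linalg.norm(p,axis=1,keepdims=True)+1e-9;p=p/r*np.tan(r)
        return np.c_[p,np.ones(len(p))]
    def onz(s,uv,z):
        w=s.rays(uv)@s.R.T;return s.t+w*((z-s.t[2])/w[:,2])[:,None]
    def cloud(s):
        v,u=np.mgrid[:384,:512];r=s.rays(np.c_[u.ravel(),v.ravel()])
        P=(r*s.d.reshape(-1,1))@s.R.T+s.t;return P.reshape(384,512,3)
    def blobs(s,m,amin=40):
        m=cv2.morphologyEx(m.astype(np.uint8),cv2.MORPH_OPEN,np.ones((2,2)))
        n,l,st,c=cv2.connectedComponentsWithStats(m);return [(l==i) for i in range(1,n) if st[i,4]>=amin]
    def rect(s,m,z):  # min-area rect of mask, rays cast on plane z -> centre, sides, angle of long side
        c=max(cv2.findContours(m.astype(np.uint8),0,2)[0],key=cv2.contourArea).reshape(-1,2)
        P=s.onz(c,z)[:,:2].astype(np.float32);(x,y),(w,h),a=cv2.minAreaRect(P*1000)
        if w<h:w,h,a=h,w,a+90
        a=(a+90)%180-90
        return np.round([x/1000,y/1000,w,h,a],4)
E
python3 - <<'E'
from h import *
for n in("top","scene"):
    v=snap(n,n+"1");P=v.cloud();h=v.hsv
    for nm,m in(("blue",(abs(h[...,0].astype(int)-112)<12)&(h[...,1]>150)&(h[...,2]>60)),("orange",(h[...,0]<14)&(h[...,1]>150)&(h[...,2]>120)),):
        for b in v.blobs(m):
            q=P[b];ok=v.d[b]>0;u=np.argwhere(b).mean(0)[::-1]
            if q[ok][:,0].max()<1.3 and q[ok][:,2].min()>-.05: print(n,nm,u.round(),b.sum(),np.median(q[ok],0).round(3),q[ok].min(0).round(3),q[ok].max(0).round(3))
v=View("top1");P=v.cloud();m=(P[...,2]>.006)&(P[...,2]<.2)&(P[...,0]>.2)&(P[...,0]<.95)&(abs(P[...,1])<.65)&(v.d>0)
for b in v.blobs(m,60): q=P[b];print("obj",np.argwhere(b).mean(0)[::-1].round(),b.sum(),np.median(q,0).round(3),q.min(0).round(3),q.max(0).round(3))
E
```

```text
top blue [75. 88.] 3514 [0.826 0.63  0.012] [ 0.707  0.53  -0.007] [0.919 0.707 0.107]
top blue [430. 192.] 3354 [ 0.475 -0.451  0.005] [ 0.377 -0.546 -0.006] [ 0.574 -0.354  0.051]
top orange [318. 135.] 373 [ 0.653 -0.122  0.03 ] [ 0.631 -0.185  0.002] [ 0.678 -0.062  0.039]
top orange [295. 164.] 383 [ 0.563 -0.05   0.041] [ 0.531 -0.112  0.008] [0.597 0.006 0.051]
scene blue [92.  6.] 588 [ 0.339 -1.2    0.159] [ 0.175 -1.339  0.117] [ 0.384 -1.18   0.231]
scene blue [177. 130.] 1191 [ 0.475 -0.444  0.007] [ 0.361 -0.524 -0.008] [ 0.575 -0.348  0.054]
scene blue [315. 364.] 2548 [0.778 0.607 0.007] [ 0.686  0.537 -0.006] [0.925 0.706 0.108]
scene orange [224. 195.] 164 [ 0.569 -0.041  0.043] [ 0.527 -0.098  0.012] [0.603 0.015 0.053]
scene orange [193. 198.] 106 [ 0.657 -0.122  0.033] [ 0.638 -0.17   0.024] [ 0.674 -0.067  0.039]
obj [457.  78.] 6611 [ 0.792 -0.516  0.118] [ 0.261 -0.67  -0.007] [0.904 0.048 1.321]
obj [89. 87.] 1643 [0.81  0.555 0.054] [ 0.261  0.048 -0.764] [1.37  0.891 1.321]
obj [284.  70.] 3736 [ 0.843 -0.022  0.068] [ 0.261 -0.228 -0.009] [0.932 0.171 1.321
[... 309 characters left out ...]
202 -0.008] [0.716 0.108 1.321]
obj [161. 140.] 595 [0.652 0.356 0.012] [ 0.261  0.048 -0.006] [0.701 0.405 1.321]
obj [114. 159.] 617 [0.588 0.491 0.042] [ 0.261  0.048 -0.006] [0.648 0.546 1.321]
obj [198. 166.] 449 [0.566 0.24  0.01 ] [ 0.261  0.048 -0.006] [0.607 0.28  1.321]
obj [406. 221.] 2038 [ 0.381 -0.368  0.024] [ 0.218 -0.547 -0.008] [0.576 0.048 1.321]
obj [149. 182.] 458 [0.518 0.388 0.011] [ 0.261  0.048 -0.006] [0.56  0.421 1.321]
obj [193. 210.] 475 [0.431 0.254 0.011] [ 0.261  0.048 -0.006] [0.477 0.291 1.321]
obj [ 94. 212.] 479 [0.429 0.549 0.012] [ 0.261  0.048 -0.004] [0.475 0.597 1.321]
obj [ 55. 282.] 1297 [0.229 0.596 0.145] [ 0.197  0.048 -0.005] [0.279 0.648 1.321]
```

```bash
python3 - <<'E'
from h import *
for a in(np.pi/2,-np.pi/2): print(a,ik([.54,-.05,.30],quat(a)))
reach([.54,-.05,.30],quat(-np.pi/2));hold(.2)
v=snap("wrist","wf1");print(v.t,get_clock())
move_linear([.50,.02,.30]);hold(.2);v=snap("wrist","wf2");print(v.t,get_clock())
reach([.48,.31,.28],quat(-np.pi/2));hold(.2);snap("wrist","wg1")
print(get_clock())
a=np.hstack([cv2.imread(f"pics/{n}.png")[60:330,:] for n in("wf1","wg1")])
cv2.imwrite("pics/w1.png",cv2.resize(cv2.imread("pics/wf1.png"),(800,600),interpolation=2));cv2.imwrite("pics/w2.png",cv2.imread("pics/wg1.png"))
E
```

```text
1.5707963267948966 [ 0.56734556  0.34236535 -0.7010797   1.37891552  0.21886091  1.49854301
  1.45031295]
-1.5707963267948966 [ 0.41447532  0.3052033  -0.47694539  1.38473998  0.138902    1.48478025
 -1.62624537]
[ 0.61044156 -0.05032383  0.44099302] 2.5917
[0.57097194 0.01915435 0.44079223] 3.525
4.9
```

View pics/w1.png

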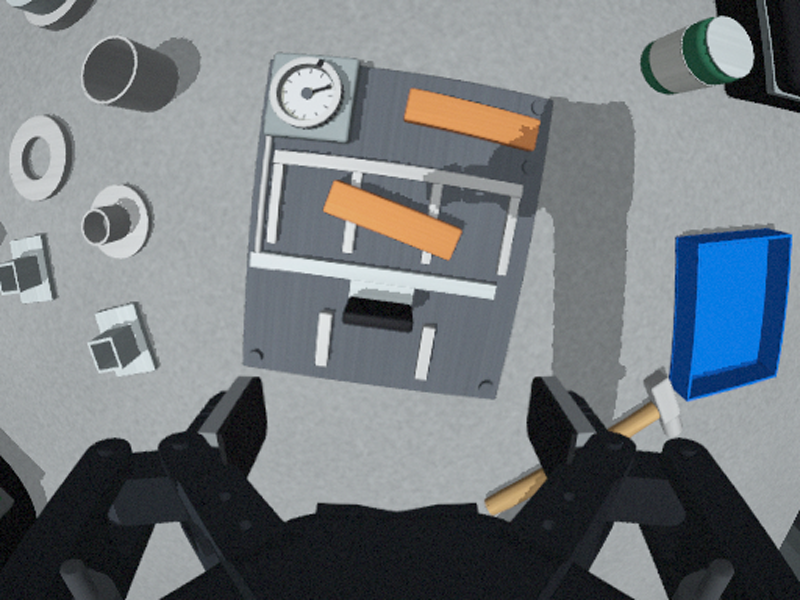

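View pics/w2.png

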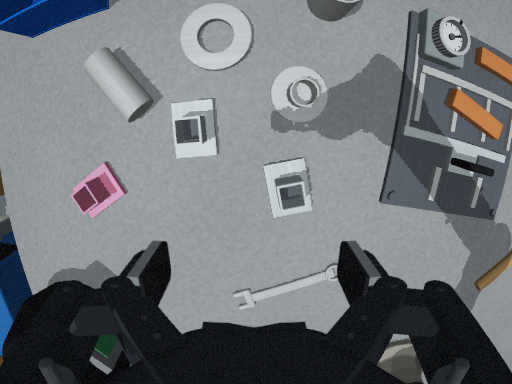

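The views show the fixture with its white walls, the gauge dial at (310,92), and bars at (472,118) and (393,220). The handle is at (378,313) and the tray at (735,312). Feet in the second view are at (193,128) and (287,187). Next step is measuring.

```bash
python3 - <<'E'
from h import *
V={n:View(n) for n in("wf1","wf2")}
for n,v in V.items():
    P=v.cloud();h=v.hsv.astype(int);d=v.d>0
    reg=(P[...,0]>.35)&(P[...,0]<.72)&(abs(P[...,1]+.045)<.17)&d
    br=(h[...,1]<30)&(h[...,2]>195)&reg
    for b in v.blobs(br,60):
        z=np.median(P[b][:,2]);print(n,"bright",np.argwhere(b).mean(0)[::-1].round(),b.sum(),"z",z.round(4),v.rect(b,z))
    for b in v.blobs((h[...,0]<14)&(h[...,1]>120)&(h[...,2]>100)&reg,200):
        zs=P[b][:,2];z=np.percentile(zs,70);t=b&(P[...,2]>z-.008);print(n,"bar",np.argwhere(t).mean(0)[::-1].round(),"z",z.round(4),v.rect(t,z))
    for b in v.blobs((h[...,2]<45)&reg&(P[...,2]>.03),60):
        z=np.percentile(P[b][:,2],80);t=b&(P[...,2]>z-.008);print(n,"black",np.argwhere(t).mean(0)[::-1].round(),t.sum(),"z",z.round(4),v.rect(t,z))
    t=(P[...,2]>.055)&(P[...,2]<.075)&reg&(P[...,1]>0)
    for b in v.blobs(t,60): z=np.median(P[b][:,2]);print(n,"ring",z.round(4),v.rect(b,z))
    for b in v.blobs((abs(h[...,0]-112)<12)&(h[...,1]>150)&(P[...,1]<-.3)&(P[...,2]>.035)&d,60): print(n,"traytop",v.rect(b,.045),np.median(P[b][:,2]))
    for b in v.blobs((h[...,2]<130)&(h[...,2]>50)&(abs(P[...,2]-.012)<.006)&reg,500): print(n,"base",b.sum(),np.median(P[b][:,2]),v.rect(b,.012))
v=View("wg1");P=v.cloud();d=v.d>0
for b in v.blobs((P[...,2]>.007)&(P[...,2]<.06)&d&(P[...,0]<.62)&(P[...,0]>.36)&(P[...,1]>.18)&(P[...,1]<.6)):
    t=b&(P[...,2]>.042);print("obj",np.argwhere(b).mean(0)[::-1].round(),np.percentile(P[b][:,2],95).round(3),v.rect(b&(P[...,2]<.02),.01),v.rect(t,.052) if t.any() else "")
E
```

```text
wf1 bright [197.  60.] 1158 z 0.0519 [6.81400e-01 2.44000e-02 5.93507e+01 5.86871e+01 6.00000e-02]
wf1 bright [212. 113.] 1038 z 0.024 [ 5.817000e-01 -5.000000e-03  1.385967e+02  8.507180e+01  8.202090e+01]
wf1 bright [325. 158.] 178 z 0.0203 [ 0.5443 -0.1547 55.4995  7.5639 -8.2031]
wf1 bright [224. 153.] 105 z 0.0203 [ 5.51400e-01 -7.70000e-03  2.78872e+01  7.72160e+00 -8.63360e+00]
wf1 bright [239. 178.] 1577 z 0.021 [ 5.089000e-01 -2.800000e-02  2.336338e+02  2.782340e+01  8.159410e+01]
wf1 bright [207. 218.] 225 z 0.0222 [ 4.51800e-01  1.98000e-02  5.35183e+01  1.07669e+01 -8.61910e+00]
wf1 bright [272. 227.] 229 z 0.0223 [ 0.4376 -0.079  52.9774 10.8479 -8.413 ]
wf1 black [242. 202.] 172 z 0.0701 [ 4.93400e-01 -3.61000e-02  5.46565e+01  5.74830e+00  8.22090e+01]
wf1 black [257. 362.] 12889 z 0.3957 [ 5.55100e-01 -5.07000e-02  7.98102e+01  2.10035e+01  8.96703e+01]
wf1 black [136. 260.] 52 z 0.3321 [ 5.49900e-01  8.00000e-04  8.94190e+00  2.02500e+00 -4.06315e+01]
wf1 black [129. 345.] 145 z 0.3796 [ 5.45700e-01 -1.19000e-02  1.02742e+01  3.77060e+00  2.04331e+01]
wf1 ring 0.062
[... 1722 characters left out ...]
1 [ 5.92800e-01 -5.27000e-02  6.49733e+01  2.72615e+01  8.24054e+01]
obj [216.  67.] 0.014 [ 0.6136  0.3594 49.7173  9.985  88.0199] 
obj [300.  95.] 0.05 [5.75100e-01 2.43800e-01 7.86886e+01 7.83110e+01 3.53000e-02] [ 0.577   0.2464 36.6264 36.4413  0.4153]
obj [124.  93.] 0.047 [  0.5567   0.4668  46.4217   5.5742 -50.5602] [ 0.5912  0.4884 87.0119 29.5631 41.1261]
obj [195. 129.] 0.05 [ 0.5275  0.3907 79.7922 60.5911  3.7723] [  0.5291   0.3908  36.8576  35.8279 -87.6905]
obj [289. 189.] 0.051 [ 0.4407  0.2576 80.6038 59.2286 11.2229] [ 0.4431  0.2588 38.6274 36.5683 11.0036]
obj [ 97. 193.] 0.05 [  0.436    0.5585  89.1855  59.8953 -58.8653] [  0.4412   0.5536  41.4554  36.4843 -58.5148]
```

Heights and sizes match the text, with depth reading about 1.5 mm low. The fixture origin comes out at ≈(0.576,-0.0485) with yaw -8.3°. Draw the clamp back first.

```bash
cat >> h.py <<'E'
YAW=np.radians(-8.3);UX=np.array([np.cos(YAW),np.sin(YAW)]);UY=np.array([-UX[1],UX[0]]);O=np.array([.5761,-.0485])
def F(x,y): return O+UX*x+UY*y
def best(p,a):
    c=[]
    for k in(0,np.pi):
        q=ik(list(p),quat(a+k))
        if q is not None:c.append((abs(q[6]),a+k))
    return min(c)[1]
def above(xy,a,z=.2):
    a=best([*xy,z],a);reach([*xy,z],quat(a));return a
def rep(*s): print(*s,"w",round(get_width(),3),"gf",np.round(get_grip_force(),1),"p",np.round(get_tool_pos(),4),"F",np.round(get_contact_force(),1),"t",round(get_clock(),1))
E
python3 - <<'E'
from h import *
h=np.array([.4929,-.0350]);print("handle fix",(h-O)@UX,(h-O)@UY)
above(h,YAW,.16);print(get_joint_pos().round(2))
print(move_linear([*h,.046],velocity=.1,until_force=8));rep("at")
grab();rep("grab")
e=h-UX*.06;print(move_linear([*e,.046],velocity=.06,until_force=15));rep("pulled")
p=np.array(get_tool_pos())[:2];print("handle fix",(p-O)@UX,(p-O)@UY)
hold(.3);open_gripper();move_linear([*p,.2],velocity=.25)
hold(.1);snap("top","t2");rep()
E
```

```text
handle fix -0.08427735436405133 0.0013481622291501242
[ 0.69  0.36 -0.84  1.75  0.29  1.16 -0.37]
False
at w 1.002 gf 0.0 p [ 0.4936 -0.0349  0.0466] F [ 0.5 -0.2 -0.2] t 7.9
grab w 0.13 gf 59.9 p [ 0.4924 -0.035   0.0461] F [-1.8 -0.1  2.6] t 8.6
True
pulled w 0.125 gf 64.8 p [ 0.4582 -0.03    0.0461] F [ 0.9 -1.   0.5] t 9.2
handle fix -0.11937627284303992 0.0012843506935000075
w 0.999 gf 0.0 p [ 0.4567 -0.0301  0.1981] F [-0.1  0.5  0. ] t 11.2
```

```bash
python3 - <<'E'
from h import *
p=np.array(get_tool_pos())[:2]
move_linear([*p,.046],velocity=.15,until_force=8);grab();rep("grab")
e=p-UX*.03;print(move_linear([*e,.046],velocity=.04,until_force=25));rep("pulled");hold(.2);rep()
p=np.array(get_tool_pos())[:2];print("handle fix",(p-O)@UX,(p-O)@UY)
open_gripper();rep();move_linear([*p,.2],velocity=.25)
E
```

```text
grab w 0.136 gf 39.3 p [ 0.4582 -0.0303  0.0464] F [ 4.4 -0.8 -1.6] t 13.1
True
pulled w 0.129 gf 62.7 p [ 0.4584 -0.0303  0.0465] F [ 3.7  0.2 -0.3] t 13.4
w 0.128 gf 63.0 p [ 0.4584 -0.0303  0.0465] F [1.4 0.7 2.6] t 13.6
handle fix -0.11912250067851293 0.0010377122786810883
w 1.0 gf 0.0 p [ 0.4591 -0.0306  0.0465] F [ 0.4 -0.  -0.1] t 14.3
```

The clamp is at its hard stop. Now view the bars, using the opposite wrist orientation so mount bias cancels.

```bash
cat > m.py <<'E'
from h import *
def fixbars(n,zc=0.0015):
    v=View(n);P=v.cloud();h=v.hsv.astype(int);d=v.d>0
    reg=(P[...,0]>.35)&(P[...,0]<.74)&(abs(P[...,1]+.045)<.2)&d
    for b in v.blobs((h[...,0]<20)&(h[...,1]>90)&(h[...,2]>60)&reg,200):
        z=np.percentile(P[b][:,2],70);t=b&(P[...,2]>z-.006);print(n,"bar z",z.round(4),v.rect(t,z+zc))
    for b in v.blobs((h[...,2]<130)&(h[...,2]>50)&(abs(P[...,2]-.012)<.006)&reg,3000): print(n,"base",v.rect(b,.012))
    for b in v.blobs((h[...,1]<40)&(h[...,2]>150)&reg&(P[...,2]<.04)&(P[...,2]>.013),80):
        z=np.median(P[b][:,2])+zc;r=v.rect(b,z);c=r[:2]-O;print(n,"bright z",z.round(4),r,"fix",(c@UX).round(4),(c@UY).round(4))
E
python3 - <<'E'
from m import *
a=np.pi/2
q=ik([.62,-.06,.28],quat(a));print(q)
reach([.62,-.06,.28],quat(a));hold(.2);snap("wrist","wf3")
for n in("wf1","wf2","wf3"): fixbars(n)
rep()
E
```

```text
[ 0.6615566   0.67815939 -1.14211337  1.16671916  0.6087657   1.63724274
  1.23853202]
wf1 bar z 0.031 [  0.6597  -0.1184 117.5273  29.6814  78.3816]
wf1 bar z 0.0409 [ 5.702000e-01 -4.780000e-02  1.171826e+02  3.014130e+01  6.815310e+01]
wf1 base [ 5.519000e-01 -4.600000e-02  3.075982e+02  2.673973e+02 -8.332300e+00]
wf1 bright z 0.0224 [ 5.286000e-01 -1.050000e-02  2.595015e+02  1.129903e+02  5.593370e+01] fix -0.0525 0.0307
wf1 bright z 0.0257 [ 5.765000e-01 -4.850000e-02  2.254203e+02  8.531150e+01  8.247010e+01] fix 0.0004 0.0001
wf1 bright z 0.0219 [ 0.5854 -0.0866 28.8583  7.8497 -6.0602] fix 0.0147 -0.0364
wf1 bright z 0.0217 [ 0.553  -0.1554 72.7867  9.3609 -7.9587] fix -0.0074 -0.1091
wf1 bright z 0.0217 [ 5.51400e-01 -8.00000e-03  2.81148e+01  9.35140e+00 -7.39050e+00] fix -0.0303 0.0365
wf1 bright z 0.0235 [ 4.52900e-01  1.92000e-02  5.46843e+01  1.17097e+01 -8.86140e+00] fix -0.1317 0.0492
wf1 bright z 0.0238 [ 0.4387 -0.0791 54.3534 11.6242 -8.284 ] fix -0.1315 -0.0501
wf2 bar z 0.0309 [ 6.589000e-01 -1.172000e-01  1.201575e+02  3.022650e+01  7.817680e+01]
wf2 bar z 0.0
[... 958 characters left out ...]
1  1.16984e+02  3.13778e+01  7.80368e+01]
wf3 base [ 5.543000e-01 -4.250000e-02  3.088999e+02  2.674447e+02 -8.367900e+00]
wf3 bright z 0.0236 [ 0.4411 -0.0762 54.0039 11.6432 -8.1267] fix -0.1296 -0.0469
wf3 bright z 0.0237 [ 4.55500e-01  2.23000e-02  5.39164e+01  1.18983e+01 -7.76870e+00] fix -0.1296 0.0526
wf3 bright z 0.0223 [5.117000e-01 5.000000e-03 2.735545e+02 1.327236e+02 5.005410e+01] fix -0.0714 0.0436
wf3 bright z 0.0251 [ 5.777000e-01 -4.570000e-02  2.258652e+02  8.621850e+01  8.175800e+01] fix 0.0012 0.003
wf3 bright z 0.0217 [ 5.55200e-01 -5.50000e-03  3.16345e+01  9.14720e+00 -7.37100e+00] fix -0.0269 0.0395
w 0.998 gf 0.0 p [ 0.6197 -0.0599  0.2802] F [ 0.8  0.5 -0.3] t 16.7
```

```bash
sed -i 's/O=np.array(\[.5761,-.0485\])/O=np.array([.5774,-.0472])/' h.py; python3 - <<'E'
from h import *
for n in("top1","scene1","wf1"):
    v=View(n);P=v.cloud();h=v.hsv.astype(int)
    for b in v.blobs((abs(h[...,0]-112)<12)&(h[...,1]>130)&(h[...,2]>40)&(P[...,1]<-.3)&(P[...,0]<.7)&(P[...,0]>.3)&(P[...,1]>-.7),400):
        t=b&(P[...,2]>.03); f=b&(abs(P[...,2]-.004)<.004);print(n,v.rect(b,.045),"rimpts",P[t][:,:2].mean(0),"floor",v.rect(f,.005))
# bar A
p=np.array([.5705,-.047]);a=above(p,np.radians(-21.8),.16)
print(move_linear([*p,.025],velocity=.12,until_force=8));rep("A down")
grab();rep("A grab");move_linear([*p,.17],velocity=.15);rep("A up")
E
```

```text
top1 [  0.4718  -0.4363 179.7639 161.0455   7.7848] rimpts [ 0.46505867 -0.43151032] floor [  0.4781  -0.4467 171.6053 131.03     7.6403]
scene1 [  0.4852  -0.4172 197.3945 174.2806   8.2674] rimpts [ 0.47863793 -0.41169484] floor [  0.4697  -0.4558 157.5054 122.0961   7.5649]
wf1 [  0.4808  -0.4257 189.0367 178.9409   7.7803] rimpts [ 0.47952461 -0.42858145] floor [  0.4759  -0.4567 165.9829 119.087    7.87  ]
False
A down w 1.001 gf 0.0 p [ 0.5714 -0.0469  0.0259] F [ 0.8  0.7 -0.3] t 19.6
A grab w 0.335 gf 61.8 p [ 0.5708 -0.0469  0.0255] F [-0.4  0.   3.3] t 20.1
A up w 0.336 gf 60.9 p [ 0.5694 -0.0472  0.1686] F [-0.3  0.5 -4.3] t 21.3
```

```bash
cat >> h.py <<'E'
TA=np.radians(7.7);TX=np.array([np.cos(TA),np.sin(TA)]);TC=np.array([.474,-.443])
E
python3 - <<'E'
from h import *
p=TC-TX*.022;a=above(p,TA,.17);rep("over tray")
print(move_linear([*p,.011],velocity=.1,until_force=6));rep("down")
open_gripper();move_linear([*p,.17],velocity=.25);hold(.1);snap("wrist","wt1")
# bar B
p=np.array([.6595,-.1174]);above(p,np.radians(-11.8),.16)
print(move_linear([*p,.018],velocity=.12,until_force=8));rep("B down")
grab();rep("B grab");move_linear([*p,.17],velocity=.15);rep("B up")
p=TC+TX*.024;a=above(p,TA,.17);rep("over tray");snap("wrist","wt2")
cv2.imwrite("pics/wt.png",np.vstack([cv2.imread("pics/wt1.png")[:,:],])) 
E
```

```text
over tray w 0.334 gf 60.9 p [ 0.4537 -0.4438  0.1699] F [ 0.7  0.4 -3.5] t 22.8
False
down w 0.333 gf 60.9 p [ 0.4528 -0.4463  0.0118] F [ 0.1  0.3 -5. ] t 24.5
False
B down w 1.0 gf 0.0 p [ 0.6604 -0.1173  0.0191] F [ 0.2 -0.6  0.2] t 28.8
B grab w 0.33 gf 62.4 p [ 0.6603 -0.1175  0.0187] F [ 0.1 -0.7  2.5] t 29.4
B up w 0.336 gf 61.6 p [ 0.6585 -0.1175  0.1683] F [ 0.1 -0.1 -4.8] t 30.6
over tray w 0.333 gf 61.6 p [ 0.4995 -0.4373  0.17  ] F [ 0.   0.9 -3.5] t 31.9
```

View pics/wt2.png

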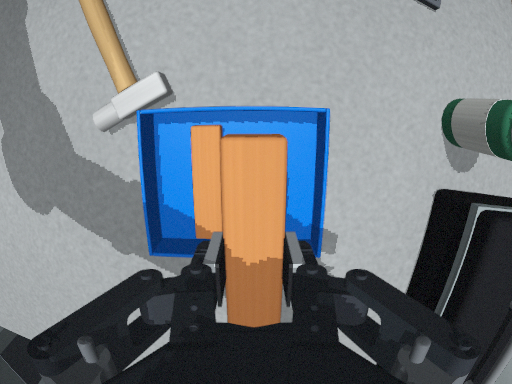

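Bar A lies in the tray at (206,180), and bar B is held over the free side. I'll release B, then look at the feet from two opposite orientations.

```bash
cat >> m.py <<'E'
def feet(n,xm=.62):
    v=View(n);P=v.cloud();d=v.d>0;h=v.hsv.astype(int)
    for b in v.blobs((P[...,2]>.006)&(P[...,2]<.06)&d&(P[...,0]<xm)&(P[...,0]>.36)&(P[...,1]>.14)&(P[...,1]<.5)&(h[...,1]<60),200):
        t=b&(P[...,2]>.044)
        if t.any(): print(n,"obj",np.percentile(P[b][:,2],95).round(3),v.rect(b&(P[...,2]<.02),.01),v.rect(t,.052))
E
python3 - <<'E'
from m import *
p=TC+TX*.024
print(move_linear([*p,.021],velocity=.1,until_force=6));rep("down")
open_gripper();move_linear([*p,.17],velocity=.25);hold(.1);snap("wrist","wt3")
v=View("wt3");P=v.cloud();h=v.hsv.astype(int)
for b in v.blobs((h[...,0]<20)&(h[...,1]>90)&(h[...,2]>60)&(P[...,2]<.06)&(P[...,2]>0.01)&(v.d>0)&(abs(P[...,0]-.474)<.08)&(abs(P[...,1]+.443)<.08),200):
    r=v.rect(b,.025);print("bar",np.median(P[b][:,2]),r,(r[:2]-TC)@TX)
q=[.45,.32,.28]
reach(q,quat(-np.pi/2));hold(.2);snap("wrist","wg2")
reach([.55,.32,.28],quat(np.pi/2));hold(.2);snap("wrist","wg3")
for n in("wg1","wg2","wg3"):feet(n)
rep()
E
```

```text
False
down w 0.333 gf 61.6 p [ 0.4984 -0.4401  0.0219] F [ 0.5  0.3 -4.6] t 33.6
bar 0.02247446605966319 [  0.4553  -0.4455 118.0667  30.0194 -82.3137] -0.018866351298213162
bar 0.02257974692711756 [  0.5001  -0.4395 117.03    28.802  -82.7935] 0.026333613161521264
wg1 obj 0.05 [  0.5748   0.2442  79.2249  78.1937 -43.4313] [ 0.577   0.2464 36.6264 36.4413  0.4153]
wg1 obj 0.047 [  0.5567   0.4668  46.4217   5.5717 -50.5602] [ 0.5825  0.4812 63.266  24.2095 35.4068]
wg1 obj 0.05 [ 0.5275  0.3908 80.1202 60.8374  3.6738] [  0.5291   0.3912  36.0047  35.8279 -87.6905]
wg1 obj 0.051 [ 0.4408  0.2576 80.6605 59.2755 11.1365] [ 0.4428  0.2588 38.0025 36.5683 11.0036]
wg2 obj 0.014 [ 0.6136  0.3583 53.551  10.2876 88.4367] [0.6055 0.3746 0.     0.     0.    ]
wg2 obj 0.047 [  0.5569   0.4668  48.0542   6.5902 -49.2405] [ 0.5807  0.4824 62.2685 25.3125 42.2715]
wg2 obj 0.05 [ 0.5752  0.2447 78.6205 78.386  82.4865] [  0.5761   0.2458  37.1941  36.8724 -43.3681]
wg2 obj 0.051 [ 0.5276  0.3906 80.3339 60.2098  3.2293] [  0.5288   0.392   37.0405  36.2734 -86.1834]
wg2 obj 0.051 [ 0.4409  0.2573 80.4801 60.003  10.8601] [ 0.4429  0.2591 37.9586 36.0542 10.7008]
wg3 obj 0.051 [ 0.4438  0.2602 80.216  60.4254 11.0541] [ 0.4434  0.2594 37.8725 37.1167 10.7918]
wg3 obj 0.051 [ 0.5301  0.3936 79.7069 59.3649  3.5987] [ 0.528   0.3918 36.9031 36.2904  2.4637]
wg3 obj 0.05 [ 0.5777  0.2464 78.4224 78.1704  0.2791] [ 0.5757  0.246  37.9374 36.1648 -2.2106]
wg3 obj 0.047 [  0.5611   0.4659  35.1305   3.7463 -48.345 ] [ 0.5819  0.4838 65.9233 24.5692 39.3972]
w 1.003 gf 0.0 p [0.55 0.32 0.28] F [-0.1  0.1  0.5] t 41.0
```

Both bars are well inside the tray. The feet are at (0.4423,0.2588) with yaw 11° and (0.5289,0.3922) with yaw 3.4°. Take the first foot to pocket 2.

```bash
cat > foot.py <<'E'
from m import *
def pick(xy,yaw,zt=.022):
    a=above(xy,yaw+np.pi/2,.15);print(move_linear([*xy,zt],velocity=.12,until_force=8));grab();rep("grab")
    z=get_tool_pos()[2];move_linear([*xy,.16],velocity=.15);rep("up");return z
def carry(fx,fy):
    p=F(fx,fy);above(p,YAW+np.pi/2,.16);move_linear([*p,.07],velocity=.12);hold(.2);rep("over")
    return p
def lower(p,zt):
    c=move_linear([*p,zt],velocity=.03,until_force=6);hold(.1);rep("low",c);return get_tool_pos()[2]
E
python3 - <<'E'
from foot import *
z=pick([.4423,.2588],np.radians(11))
p=carry(-.018,.073);snap("wrist","wp1")
zz=lower(p,z+.0125);print("expected",z+.012,"got",zz)
E
```

```text
False
grab w 0.405 gf 61.7 p [0.4427 0.2591 0.0225] F [-0.5  0.1  2.6] t 43.5
up w 0.409 gf 61.1 p [0.4417 0.258  0.1589] F [-0.4  0.5 -1.5] t 44.6
over w 0.413 gf 61.1 p [0.5708 0.0278 0.0709] F [ 0.7 -0.  -0.4] t 46.7
low False w 0.414 gf 61.1 p [0.5703 0.0277 0.0352] F [-0.9  0.4 -1.8] t 48.2
expected 0.034478435553211534 got 0.03523868255873333
```

View pics/wp1.png

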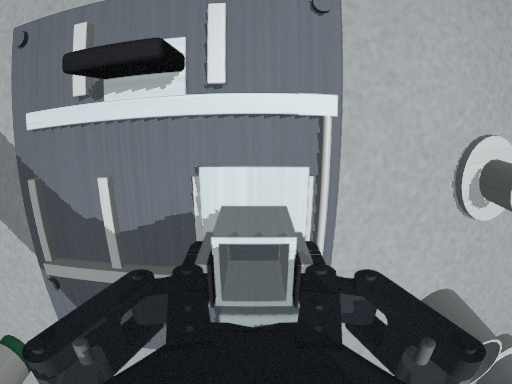

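The held plate (200–310, 167–240) lines up between the ribs, and it went down to floor height without contact. I'll release it, verify, and re-measure foot 2.

```bash
cat >> m.py <<'E'
def infix(n):
    v=View(n);P=v.cloud();d=v.d>0
    c=P[...,:2]-O;fx=c@UX;fy=c@UY
    m=(fx>-.09)&(fx<.03)&(abs(fy)<.12)&d
    for b in v.blobs(m&(P[...,2]>.05)&(P[...,2]<.08),60):
        r=v.rect(b,.064);q=r[:2]-O;print(n,"tube z",np.percentile(P[b][:,2],80).round(4),r,"fix",(q@UX).round(4),(q@UY).round(4))
        fc=q@UY
    h=v.hsv.astype(int)
    m=m&(h[...,1]<40)&(h[...,2]>150)&(abs(P[...,2]-.0205)<.004)
    for y in(-.073,0,.073):
        k=m&(abs(fy-y)<.030)
        if k.sum()>100:print(n,"plate",y,k.sum(),"z",np.median(P[k][:,2]).round(4),"fx",np.percentile(fx[k],[1,99]).round(4))
E
python3 - <<'E'
from m import *
open_gripper();p=get_tool_pos();move_linear([p[0],p[1],.2],velocity=.25)
reach([.54,-.05,.28],quat(-np.pi/2));hold(.2);snap("wrist","wq1");infix("wq1")
reach([.45,.32,.28],quat(-np.pi/2));hold(.2);snap("wrist","wg4");feet("wg4");rep()
E
```

```text
wq1 tube z 0.0626 [5.68900e-01 2.59000e-02 3.80374e+01 3.74549e+01 8.17795e+01] fix -0.019 0.0711
wq1 plate -0.073 153 z 0.021 fx [-0.0899 -0.0852]
wq1 plate 0 161 z 0.0209 fx [-0.0898 -0.0851]
wq1 plate 0.073 1557 z 0.0205 fx [-0.0895  0.0208]
wg4 obj 0.014 [  0.6141   0.3575  54.919    9.9807 -89.5466] [0.6029 0.3547 0.     0.     0.    ]
wg4 obj 0.05 [5.75500e-01 2.44000e-01 7.83847e+01 7.72760e+01 1.67000e-02] [  0.5757   0.2462  37.1091  36.0428 -43.7623]
wg4 obj 0.047 [  0.557    0.4667  47.028    6.5654 -49.6138] [ 0.5811  0.4817 62.1198 22.6853 37.779 ]
wg4 obj 0.05 [ 0.5274  0.3905 80.4037 60.0242  3.6008] [  0.5287   0.3921  37.4761  36.2174 -85.477 ]
w 1.0 gf 0.0 p [0.4508 0.319  0.2799] F [ 0.5  0.5 -0.2] t 53.6
```

Foot 1 is flat in pocket 2 and foot 2 hasn't moved. Foot 2 goes to pocket 0.

```bash
python3 - <<'E'
from foot import *
z=pick([.5289,.3922],np.radians(3.4))
p=carry(-.018,-.073)
zz=lower(p,z+.0125);print("expected",z+.012,"got",zz)
snap("wrist","wp2")
if abs(zz-z-.012)<.003 and get_width()>.35:
    open_gripper();p=get_tool_pos();move_linear([p[0],p[1],.2],velocity=.25)
    reach([.54,-.05,.28],quat(-np.pi/2));hold(.2);snap("wrist","wq2");infix("wq2");rep()
E
```

```text
False
grab w 0.413 gf 61.4 p [0.5291 0.3926 0.0225] F [0.9 0.4 2.4] t 57.8
up w 0.411 gf 61.0 p [0.5286 0.3914 0.1586] F [ 0.  -0.8 -2.4] t 58.9
over w 0.413 gf 61.0 p [ 0.5497 -0.1168  0.0709] F [ 0.  -0.  -1.9] t 61.9
low False w 0.411 gf 61.0 p [ 0.5492 -0.1168  0.0352] F [ 0.1 -0.7 -3.1] t 63.3
expected 0.03451066698215115 got 0.035235741176803795
wq2 tube z 0.0626 [5.70600e-01 2.68000e-02 3.76059e+01 3.74097e+01 8.34132e+01] fix -0.0174 0.0722
wq2 tube z 0.0629 [ 0.5484 -0.1166 38.2813 36.8859 83.068 ] fix -0.0187 -0.0729
wq2 plate -0.073 1536 z 0.0205 fx [-0.0895  0.0209]
wq2 plate 0 158 z 0.0208 fx [-0.0899 -0.0852]
wq2 plate 0.073 1498 z 0.0205 fx [-0.0894  0.0221]
w 0.995 gf 0.0 p [ 0.54   -0.0501  0.2799] F [-0.1 -0.4  0. ] t 67.3
```

Both feet lie flat (plate tops at 22 mm). Now push the clamp home.

```bash
python3 - <<'E'
from foot import *
h=np.array([.4584,-.0303]);above(h,YAW,.16)
move_linear([*h,.046],velocity=.12,until_force=8);grab();rep("grab")
p=np.array(get_tool_pos())[:2];z=get_tool_pos()[2]
e=p+UX*.055;print(move_linear([*e,z],velocity=.04,until_force=20));rep("pushed");hold(.3);rep()
q=np.array(get_tool_pos())[:2];print("travel",(q-p)@UX,"handle fix",(q-O)@UX)
open_gripper();q=get_tool_pos();move_linear([q[0],q[1],.2],velocity=.25)
reach([.54,-.05,.28],quat(-np.pi/2));hold(.2);snap("wrist","wq3");infix("wq3");rep()
cv2.imwrite("pics/wq3b.png",cv2.resize(cv2.imread("pics/wq3.png")[20:250,120:380],None,fx=2.2,fy=2.2,interpolation=2))
E
```

```text
grab w 0.127 gf 59.5 p [ 0.4585 -0.0304  0.0462] F [-1.1  0.4  3.3] t 70.3
True
pushed w 0.129 gf 60.7 p [ 0.4929 -0.0354  0.0463] F [-2.5  0.   4.9] t 71.2
w 0.129 gf 60.5 p [ 0.4929 -0.0354  0.0463] F [-1.1  0.3  3.3] t 71.5
travel 0.03481513266557547 handle fix -0.08528708199333686
wq3 tube z 0.0627 [ 5.77700e-01  2.62000e-02  3.75664e+01  3.75527e+01 -7.14990e+00] fix -0.0103 0.0727
wq3 tube z 0.0629 [ 0.5568 -0.1176 38.2035 36.6599 82.5982] fix -0.0102 -0.0726
wq3 tube z 0.0726 [ 4.93100e-01 -3.61000e-02  6.10350e+01  1.79113e+01  8.14953e+01] fix -0.085 -0.0012
wq3 plate -0.073 1828 z 0.0207 fx [-0.0631  0.0292]
wq3 plate 0 891 z 0.0211 fx [-0.0787 -0.05  ]
wq3 plate 0.073 1795 z 0.0206 fx [-0.0627  0.0293]
w 0.997 gf 0.0 p [ 0.5397 -0.0501  0.2796] F [ 0.   1.3 -0.7] t 74.5
```

View pics/wq3b.png

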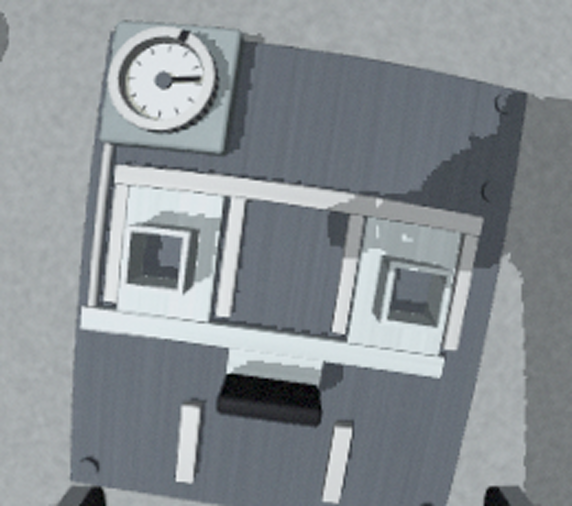

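Both feet are home: tubes at fixture x -10 mm, clamp face at about -50 mm. In the crop the zero mark is at (185,36), the pointer tip at (200,78) and the dial centre at (163,80). Take a closer look at the dial.

```bash
cat > g.py <<'E'
from m import *
def dial(n):
    v=View(n);P=v.cloud();d=v.d>0;c0=F(.092,.085);g=v.hsv[...,2].astype(int)
    # ring outline centre at z .064
    m=(np.linalg.norm(P[...,:2]-c0,axis=2)<.045)&(P[...,2]>.056)&(P[...,2]<.08)&d
    u=np.argwhere(m)[:,::-1].astype(np.float32)
    W=v.onz(np.argwhere(np.ones((384,512)))[:,::-1],.064)[:,:2].reshape(384,512,2)
    cont=max(cv2.findContours(m.astype(np.uint8),0,1)[0],key=cv2.contourArea).reshape(-1,2)
    (x,y),r=cv2.minEnclosingCircle((W[cont[:,1],cont[:,0]]*1000).astype(np.float32));c=np.array([x,y])/1000
    D=W-c;rr=np.linalg.norm(D,axis=2);th=np.arctan2(D[...,1],D[...,0])
    k=(rr>.0235)&(rr<.0285)&(g<90);a=np.angle(np.exp(1j*th[k]).mean())
    W2=v.onz(np.argwhere(np.ones((384,512)))[:,::-1],.052)[:,:2].reshape(384,512,2);D=W2-c;r2=np.linalg.norm(D,axis=2);t2=np.arctan2(D[...,1],D[...,0])
    k2=(r2>.008)&(r2<.017)&(g<90);b=np.angle(np.exp(1j*t2[k2]).mean())
    print(n,"centre",c.round(4),"exp",c0.round(4),"r",round(r,1),"mark",k.sum(),np.degrees(a).round(1),abs(np.exp(1j*th[k]).mean()).round(3),"ptr",k2.sum(),np.degrees(b).round(1),abs(np.exp(1j*t2[k2]).mean()).round(3))
    return c,a,b
E
python3 - <<'E'
from g import *
c=F(.092,.085)
reach([*c,.17],quat(-np.pi/2));hold(.2);snap("wrist","wd1");dial("wd1");rep()
cv2.imwrite("pics/wd1b.png",cv2.resize(cv2.imread("pics/wd1.png")[100:290,150:350],None,fx=3,fy=3,interpolation=2))
for a in range(-180,180,30):
    q=ik([*c,.05],quat(np.radians(a)));print(a,None if q is None else q[6].round(2),end="; ")
E
```

```text
wd1 centre [0.6816 0.0242] exp [0.6807 0.0236] r 30.2 mark 31 -29.6 0.999 ptr 30 -94.1 0.998
w 1.0 gf 0.0 p [0.681  0.0222 0.1722] F [ 0.2 -0.2  0.1] t 75.5
-180 -2.92; -150 -2.83; -120 -2.36; -90 -1.88; -60 -1.41; -30 -0.93; 0 -0.46; 30 0.02; 60 0.5; 90 0.97; 120 1.51; 150 2.04;
```

View pics/wd1b.png

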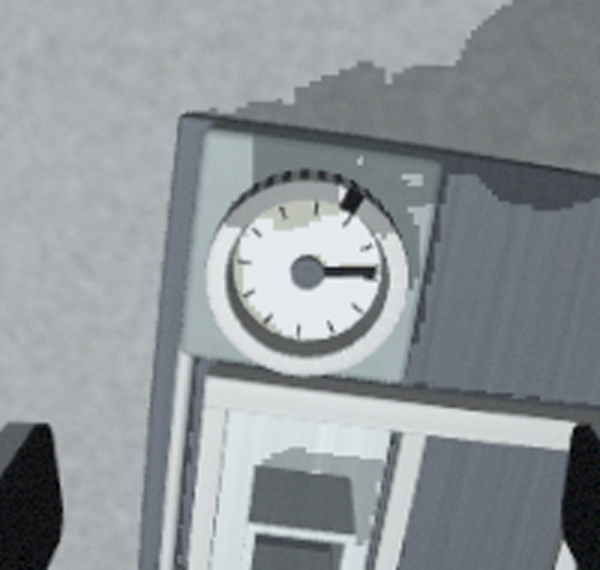

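The mark is at -29.6° in world. The pointer along hub→tip is about -89°, since the offset-plane value suffers parallax. That means turning clockwise by about 60°.

```bash
cat >> g.py <<'E'
def ptr(n,c):  # pointer direction from its own dark pixels, hub to tip: independent of parallax
    v=View(n);g=v.hsv[...,2].astype(int);W=v.onz(np.argwhere(np.ones((384,512)))[:,::-1],.055)[:,:2].reshape(384,512,2)
    m=((np.linalg.norm(W-c,axis=2)<.0205)&(g<120)).astype(np.uint8);n_,l,st,_=cv2.connectedComponentsWithStats(m)
    i=l[tuple(np.argwhere(m)[np.argmin(np.linalg.norm(W[m>0]-c,axis=1))])];p=W[l==i]
    vx,vy,x0,y0=cv2.fitLine((p*1000).astype(np.float32),2,0,.01,.01).ravel();d=np.array([vx,vy])
    s=(p*1000-[x0,y0])@d;d=d*np.sign(s[np.argmax(abs(s))]);a=np.degrees(np.arctan2(d[1],d[0]))
    print(n,"ptr line",len(p),a.round(1));return a
def turn(c,dth,s,z=.042,n=5):  # grip at angle s deg, turn by dth deg (ccw +)
    reach([*c,.15],quat(np.radians(s)));print(move_linear([*c,z],velocity=.08,until_force=6));rep("at")
    grab();rep("grip");z=get_tool_pos()[2]
    for k in range(1,n+1): reach([*c,z],quat(np.radians(s+dth*k/n)))
    hold(.2);rep("turned");open_gripper();move_linear([*c,.17],velocity=.15)
E
python3 - <<'E'
from g import *
c=np.array([.6812,.0240])
a=ptr("wd1",c)
if -100<a<-80:
    turn(c,a+29.6,60)
    reach([*F(.092,.085),.17],quat(-np.pi/2));hold(.2);snap("wrist","wd2");dial("wd2");ptr("wd2",c);rep()
    cv2.imwrite("pics/wd2b.png",cv2.resize(cv2.imread("pics/wd2.png")[100:290,150:350],None,fx=3,fy=3,interpolation=2))
E
```

```text
wd1 ptr line 72 78.9
```

```bash
ls -la pics | tail -3
```

```text
-rw-r--r-- 1 agent agent  319572 Nov 30 00:55 wt2.png
-rw-r--r-- 1 agent agent 1377859 Nov 30 00:55 wt3.npz
-rw-r--r-- 1 agent agent  321224 Nov 30 00:55 wt3.png
```

```bash
python3 - <<'E'
import re
s=open('h.py').read();g=open('g.py').read()
g=g.replace("<.0205)&(g<120)","<.019)&(g<75)");open('g.py','w').write(g)
from g import *
c=np.array([.6812,.0240]);a=ptr("wd1",c)
v=View("wd1");W=v.onz(np.argwhere(np.ones((384,512)))[:,::-1],.055)[:,:2].reshape(384,512,2)
m=(np.linalg.norm(W-c,axis=2)<.022)&(v.hsv[...,2]<75)
print((np.argwhere(m)[:,::-1]).tolist())
print(v.hsv[185:198,245:282,2])
E
```

```text
wd1 ptr line 42 -89.7
[[258, 189], [259, 189], [260, 189], [261, 189], [262, 189], [263, 189], [264, 189], [265, 189], [266, 189], [267, 189], [268, 189], [269, 189], [270, 189], [271, 189], [272, 189], [273, 189], [274, 189], [258, 190], [259, 190], [260, 190], [261, 190], [262, 190], [263, 190], [264, 190], [265, 190], [266, 190], [267, 190], [268, 190], [269, 190], [270, 190], [271, 190], [272, 190], [273, 190], [274, 190], [258, 191], [259, 191], [260, 191], [261, 191], [262, 191], [263, 191], [264, 191], [265, 191], [269, 191], [270, 191], [271, 191], [272, 191], [273, 191], [274, 191], [273, 192]]
[[236 237 236 231 220 139 119  95  88 145 178 193 233 237 236 236 237 235
  237 237 236 237 236 236 237 236 237 236 236 237 236 195 124 162 219 222
  222]
 [236 236 230 194 103  97  99 108  99  88  94 175 224 226 236 237 235 237
  237 237 236 236 237 236 237 236 237 236 236 236 237 201 122 105 219 221
  220]
 [237 236 198 109 123 126 128 125 126 125 116  95 178 192 234 237 236 236
  228 228 228 227 227 227 227 227 227 227 226 227 226 209 123 109 213 222
  220]
 [236 231 148 123 126 12
[... 826 characters left out ...]
 237 237 236 236 236 237 236 236 199 175 162 161 172 203 114 102 123 218
  220]
 [236 236 209 156 127 126 123 124 123 124 123 163 217 234 236 237 236 236
  237 236 237 235 236 236 237 235 235 236 236 237 237 161 104 102 129 223
  222]
 [236 236 237 210 169 138 124 122 124 149 176 218 235 238 237 236 237 235
  236 236 236 236 236 237 237 236 237 236 237 237 231 140 105 105 136 230
  225]
 [236 237 237 237 223 195 181 176 177 204 234 237 236 236 236 236 237 236
  237 237 236 236 237 237 237 237 237 236 236 236 212 119 102 104 160 219
  220]
 [237 237 236 236 237 237 237 237 237 237 236 236 237 237 236 236 236 237
  236 236 237 236 236 235 237 236 236 236 236 237 201 114 103 105 195 219
  220]]
```

```bash
python3 - <<'E'
from g import *
c=np.array([.6812,.0240])
turn(c,-60,60)
reach([*F(.092,.085),.17],quat(-np.pi/2));hold(.2);snap("wrist","wd2");dial("wd2");ptr("wd2",c);rep()
cv2.imwrite("pics/wd2b.png",cv2.resize(cv2.imread("pics/wd2.png")[100:290,150:350],None,fx=3,fy=3,interpolation=2))
E
```

```text
False
at w 1.003 gf 0.0 p [0.6817 0.0242 0.0428] F [0.  0.5 1. ] t 79.0
grip w 0.683 gf 67.7 p [0.6809 0.0231 0.043 ] F [-2.9 -2.9  5.9] t 79.4
turned w 0.685 gf 67.6 p [0.6805 0.0229 0.0431] F [-4.5 -3.5  5.7] t 81.1
wd2 centre [0.6816 0.0238] exp [0.6807 0.0236] r 30.2 mark 25 -89.0 0.999 ptr 30 -95.1 0.998
wd2 ptr line 1 -2.9
w 0.997 gf 0.0 p [0.6807 0.0236 0.1699] F [ 0.3 -0.8 -0.1] t 84.1
```

View pics/wd2b.png

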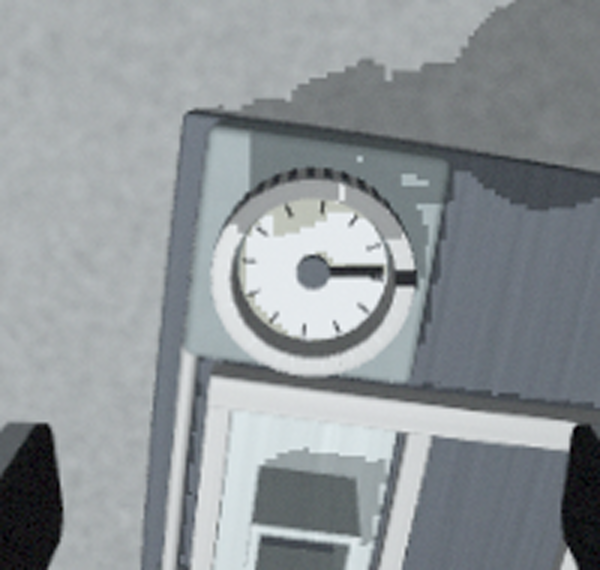

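The mark at (405,278) sits level with the ring-top centre row (~277), and the pointer is horizontal, so they agree within about 1–2°. Confirm from the opposite orientation and check the feet, tray and bench.

```bash
python3 - <<'E'
from g import *
c=np.array([.6812,.0240])
g=F(.092,.085)
reach([*g,.17],quat(np.radians(20)));hold(.2);snap("wrist","wd3");dial("wd3");ptr("wd3",c)
reach([.54,-.05,.28],quat(-np.pi/2));hold(.2);snap("wrist","wq4");infix("wq4")
reach([.40,-.05,.36],quat(-np.pi/2));hold(.2);snap("top","t4");rep()
a=cv2.imread("pics/t4.png");cv2.imwrite("pics/t4b.png",np.hstack([a[40:270,30:470],cv2.resize(cv2.imread("pics/wd3.png")[130:250,180:320],(268,230))]))
E
```

```text
wd3 centre [0.6796 0.0244] exp [0.6807 0.0236] r 30.6 mark 34 -65.4 0.723 ptr 27 -83.1 0.998
wd3 ptr line 2 20.0
wq4 tube z 0.0626 [ 5.77300e-01  2.61000e-02  3.75812e+01  3.73506e+01 -6.62940e+00] fix -0.0107 0.0725
wq4 tube z 0.063 [ 0.5569 -0.1177 38.146  36.7221 82.7394] fix -0.0101 -0.0727
wq4 tube z 0.0727 [ 4.93200e-01 -3.62000e-02  6.12173e+01  1.82101e+01  8.20714e+01] fix -0.0849 -0.0013
wq4 plate -0.073 1835 z 0.0207 fx [-0.0631  0.0291]
wq4 plate 0 892 z 0.0211 fx [-0.0789 -0.0501]
wq4 plate 0.073 1789 z 0.0206 fx [-0.063   0.0294]
w 1.0 gf 0.0 p [ 0.4005 -0.05    0.3589] F [-0.2 -0.7  0.1] t 88.5
```

View pics/t4b.png

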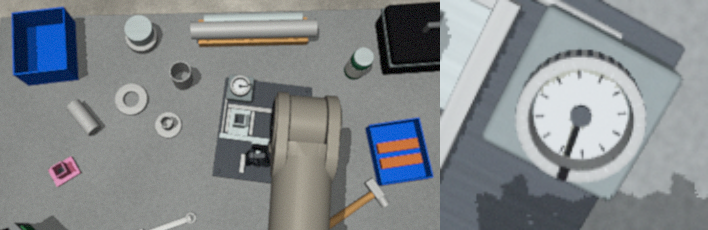

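Both bars are in the tray at (400,152), and no grey square foot is left on the bench. In the second dial view the mark continues the pointer line. Handing in.

```bash
python3 -c "
from station import *
print(close_job())"
```

```text
the job is handed in; nothing more can be done
None
```

I handed the job in at about 88 s: both copper bars are in the tray, the two square feet found are home under the clamp, and the zero mark is within about 2° of the pointer by camera; the judge's verdict was not shown.

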